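# Stack two wheel cartons on the sloping rack

### The job

Stack the two oblong cardboard cartons on the sloping rack. Lay the long one on the slope first and let go of it, lengthwise up the slope with one end up against the steel backstop; then lay the short one squarely on top of it in the same direction, its end against the backstop too. Both keep lying flat as they lie now; leave the drinking glass standing where it is.

Things in the scene. Friction and masses are not known exactly. Their poses are not given: they have to be found in the camera images.
- long_carton: Plain closed cardboard carton, 125 (its x) x 60 (its y) x 45 mm high (its z), with a tape strip along its top; about 0.35 kg. Lies flat on the table. Origin: centre of its underside. Either end may go to the backstop.
- short_carton: Plain closed cardboard carton, 85 (x) x 60 (y) x 40 mm high (z), tape along its top, about 0.25 kg. Lies flat on the table in a row with the long one and a square one (80 x 80 x 30 mm, not wanted), in any order, some 25 mm or more apart. Origin: centre of its underside. Either end may go to the backstop.
- deck: Fixed plywood deck, 180 mm wide, sloping 18 deg, rising away from the robot, with a steel backstop square to it at its low near edge. Origin: mid-width, where top face meets backstop face, 30 mm above the table. x: up the slope along the top face (0 to 192 mm), y: along the backstop, z: square to the face. Backstop 65 mm high, 8 mm thick. Sides and top end open. Cartons don't slide by themselves.
- tumbler: Bystander: clear drinking glass, upright and open at the top, 76 mm across the rim and 92 mm high, standing on the table beyond the cartons. Origin: centre of its underside.
Not all that is in view belongs to the job. What is shaped like the short_carton but black or turquoise is not meant. Leave any green look-alike of the long_carton alone.

How it is judged:
By the outcome, as a careful person would: the job done as asked, in the order asked, and still so for the second after the job is handed in, with the robot touching nothing.
It also fails if it takes over 58 s, if anything falls off the work surface, if the arm or the gripper's body presses on something with over 40 N, if the wrist force passes 120 N, or if a joint passes its speed limit or range.

### The arm

A 6-joint arm with a two-finger parallel gripper is mounted at the origin on the work surface. World frame = base frame: x ahead of the robot, y to its left, z up, the work surface at z = 0. Lengths are in m, angles in rad, forces in N, time in s.
With the tool pointing down it reaches from about 0.3 to 0.775 m from the base axis. Payload 14.6 kg.
Tool frame: the origin (TCP) lies at the very end of the fingers, on their centre line; the grasp point (between the pads) lies 19 mm behind it; z points along the fingers, y is the direction in which the jaws open and shut (so a half turn about z gives the same grasp; the last joint's range is limited). The gripper opens to 94 mm and grips with 3 to 60 N. Pads are 16 mm wide; open, the fingers measure 119 mm over their backs; the gripper's body (75 mm by 177 mm) begins 78 mm behind the grasp point.
Start: joints at [1.129, 0.3, 1.521, -0, 1.321, -0.067], TCP at [0.201, 0.512, 0.205] pointing down, gripper open.
Joint ranges: [-3.03, 3.03], [-0.79, 2.21], [0.23, 2.52], [-1.04, 4.18], [0, 3.07], [-2.55, 2.55]. Speed limits (rad/s): [2.22, 2.22, 2.57, 3.14, 3.14, 3.14].

### API

Orientations are given as [roll, pitch, yaw] about the fixed x, y, z axes, in that order (R = Rz(yaw) Ry(pitch) Rx(roll)).
In Python, from station import ctrl, eyes gives the robot as it stands.
- The arm moves only by the tool jog_arm, never from a script. Its argument "moves" is a list of rows, each a list of 3 entries, a list of its own where there are three numbers: the shift along the world's x, y, z in mm, then the turn, a rotation vector about the world's x, y, z in units of 5 degrees (1.0 is 5 degrees), then the finger opening in mm, from 0 to 94. In form: [[[tx, ty, tz], [wx, wy, wz], jaw], ...]. A call has 1 to 5 rows; each row is the pose to reach, as a shift and turn from the pose commanded when the call began; what a row does not reach only later rows make up. A row lasts 1/12 s, in which the tool goes at most 41.7 mm and 7.16 degrees, less where a joint would pass 70% of its speed; a pose out of reach is approached as far as the arm can. A call with a gripper value outside its range is refused whole. The fingers move at their own pace and stop on an object; "squeeze" is the grip in N (left out, the last holds). Time passes only in rows, so rows that repeat a pose let the fingers close. It gives the time, the measured TCP pose, the force and the opening at its end, in the units of the state.
- ctrl.get_obs(): the state, without advancing time (a new reading comes with each control period).
- eyes.camera(name): name is "scene" or "side" or "wrist"; returns a dict with "frame" (480x640x3 uint8, red, green, blue), "vertical_fov" (degrees; the focal length in pixels is half the picture's height over the tangent of half this angle, whatever the lens; pixels are square), "cx", "cy" (the principal point, pixels), "eye" and "attitude" of the camera in the world; the wrist camera has in their place "hand_eye" (4x4, takes a point from camera to tool coordinates, whose origin is the TCP and whose axes are the flange's). Camera axes: x right, y down, z forward; pixel columns grow to the right and rows downward; lengths in m; the calibration is good to about 2 mm. A picture is of the moment at which its call begins: read the wrist's pose just before it. There is no depth.
- ctrl.hand_in(): hands the job in, once; it reports no verdict.
The state is a dict: "time_s": time; "qpos": joint angles; "joint_vel": joint speeds; "tau": joint torques, N m; "ee_pos": TCP position; "eef_rot": TCP orientation; "force": force on the tool from outside, world axes, zero at the start; "moment": the same for the moment, N m; "grip_width": finger opening in m.
Only numpy, scipy, OpenCV 4.12 (cv2) and the standard library are available. Lean on these libraries where they do the work, as an engineer would, in place of code of your own. Each camera call takes 0.05 s, during which the arm holds its last target.

## Working session

There is one attempt and no reset: what is moved stays moved. The work goes in short steps, Python scripts to look and compute and a tool call to move; the robot and the scene stay as the last step left them, time stands still between calls to the robot, and variables do not carry over. Pictures are saved under pics/ and viewed, and the job is handed in when it is done.

Besides the shell and the picture viewer there is one more tool, called after "Call:" by a JSON object that holds its "name" and its "arguments". jog_arm: Moves the arm, as the interface text tells. Its arguments: {"type":"object","properties":{"moves":{"type":"array","items":{"type":"array"}},"squeeze":{"type":"number"}},"required":["moves"]}

```bash
mkdir -p pics; ls; cat > h.py <<'E'
import numpy as np,cv2
from station import ctrl,eyes
from scipy.spatial.transform import Rotation as R
E
python3 - <<'E'
from h import *
for n in ["scene","side","wrist"]:
    o=ctrl.get_obs()
    c=eyes.camera(n); cv2.imwrite(f"pics/{n}0.png",c["frame"][:,:,::-1])
    print(n,{k:v for k,v in c.items() if k!="frame"})
print(ctrl.get_obs())
E
```

```text
pics
scene {'vertical_fov': 54.66795856737319, 'cx': 325.45469127443226, 'cy': 241.25792725662401, 'eye': array([ 0.89747055, -0.79408224,  0.56402386]), 'attitude': array([-2.13825721, -0.0139236 ,  0.51579225])}
side {'vertical_fov': 57.91730159957839, 'cx': 322.44883154527724, 'cy': 239.0141554407997, 'eye': array([ 0.16589372, -0.88616809,  0.65946366]), 'attitude': array([-2.20465481, -0.02093034, -0.40294825])}
wrist {'vertical_fov': 63.904979061201075, 'cx': 320.48694082574065, 'cy': 247.58360439014498, 'hand_eye': array([[ 7.47238236e-04, -9.69644899e-01, -2.44516282e-01,
         6.99159331e-02],
       [ 9.99999546e-01,  8.69005496e-04, -3.90112465e-04,
         9.18838724e-04],
       [ 5.90756554e-04, -2.44515879e-01,  9.69645108e-01,
        -1.79405978e-01],
       [ 0.00000000e+00,  0.00000000e+00,  0.00000000e+00,
         1.00000000e+00]])}
{'time_s': 0.15, 'qpos': array([ 1.12936029e+00,  3.00338952e-01,  1.52141554e+00,  1.45005606e-05,
        1.32068853e+00, -6.66188536e-02]), 'joint_vel': array([ 3.09571578e-04, -6.50075970e-05, -1.01772170e-03,  8.54418093e-04,
       -5.52491548e-04, -3.68375320e-04]), 'tau': array([ 1.79828996e-03, -5.31953180e+01, -3.52828467e+01,  7.08625931e-02,
        2.36132549e-02, -1.21012813e-04]), 'ee_pos': array([0.20128463, 0.51164212, 0.20502885]), 'eef_rot': array([-3.14074511e+00, -7.06239160e-05,  2.76677184e+00]), 'force': array([0.20698185, 0.27778522, 1.15155794]), 'moment': array([-0.00892767, -0.01240612, -0.00454996]), 'grip_width': 0.09412407290448792}
```

View pics/scene0.png

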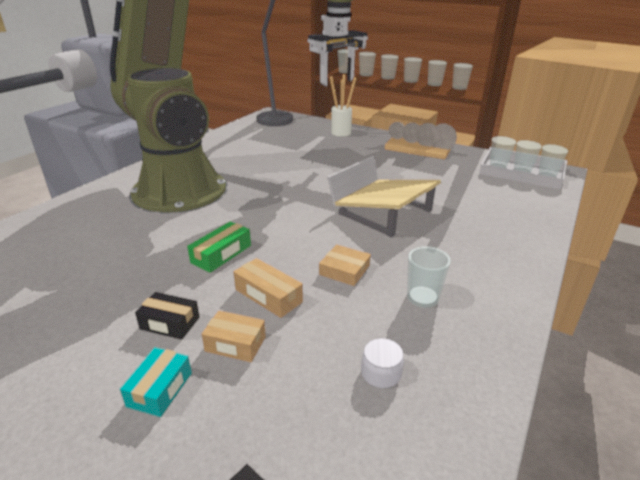

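View pics/side0.png

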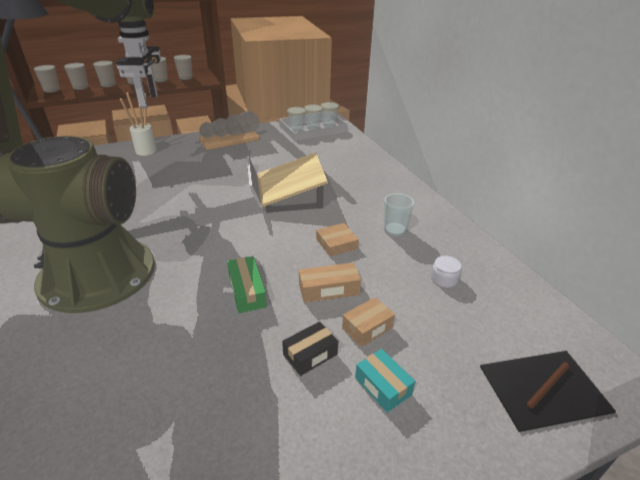

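View pics/wrist0.png

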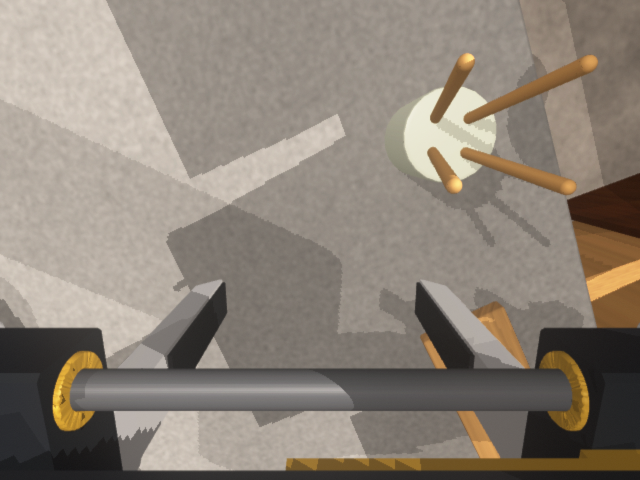

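```bash
cat >> h.py <<'E'
def cam(n):
    o=ctrl.get_obs(); c=eyes.camera(n)
    c["f"]=240/np.tan(np.radians(c["vertical_fov"]/2))
    if n=="wrist":
        T=np.eye(4);T[:3,:3]=R.from_euler('xyz',o["eef_rot"]).as_matrix();T[:3,3]=o["ee_pos"]
        T=T@c["hand_eye"];c["Rm"]=T[:3,:3];c["eye"]=T[:3,3]
    else: c["Rm"]=R.from_euler('xyz',c["attitude"]).as_matrix()
    return c
def rays(c,uv):
    uv=np.atleast_2d(np.asarray(uv,float))
    d=np.c_[(uv[:,0]-c["cx"])/c["f"],(uv[:,1]-c["cy"])/c["f"],np.ones(len(uv))]@c["Rm"].T
    return d/np.linalg.norm(d,axis=1)[:,None]
def onz(c,uv,z):
    d=rays(c,uv); return c["eye"]+d*((z-c["eye"][2])/d[:,2])[:,None]
def proj(c,P):
    q=(np.atleast_2d(P)-c["eye"])@c["Rm"]; return q[:,:2]/q[:,2:]*c["f"]+[c["cx"],c["cy"]]
def tri(c1,u1,c2,u2):
    d1=rays(c1,u1)[0];d2=rays(c2,u2)[0];A=np.c_[d1,-d2]
    s=np.linalg.lstsq(A,c2["eye"]-c1["eye"],rcond=None)[0]
    a=c1["eye"]+s[0]*d1;b=c2["eye"]+s[1]*d2
    return (a+b)/2,np.linalg.norm(a-b)
def save(im,n,box=None,k=1):
    if box: x,y,w,h=box; im=im[y:y+h,x:x+w]
    im=cv2.resize(im,None,fx=k,fy=k,interpolation=cv2.INTER_CUBIC)
    cv2.imwrite(f"pics/{n}.png",im[:,:,::-1])
E
python3 - <<'E'
from h import *
import pickle
for n in ["scene","side"]:
    c=cam(n); pickle.dump(c,open(n+".pkl","wb"))
    box=(185,220,200,150) if n=="scene" else (280,210,160,140)
    save(c["frame"],n+"_crop",box,4)
    save(c["frame"],n+"_deck",(310,140,150,110) if n=="scene" else (230,140,130,90),5)
E
```

```text
(no output)
```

View pics/scene_crop.png

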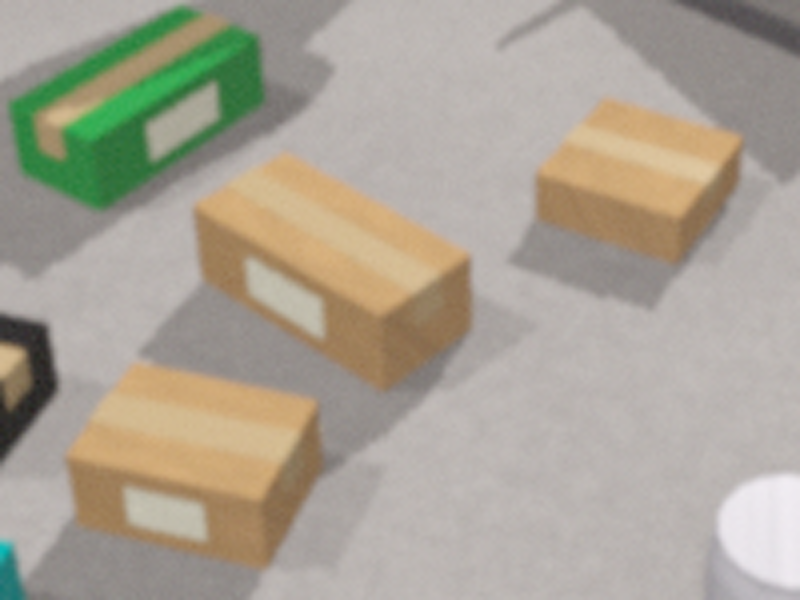

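View pics/side_crop.png

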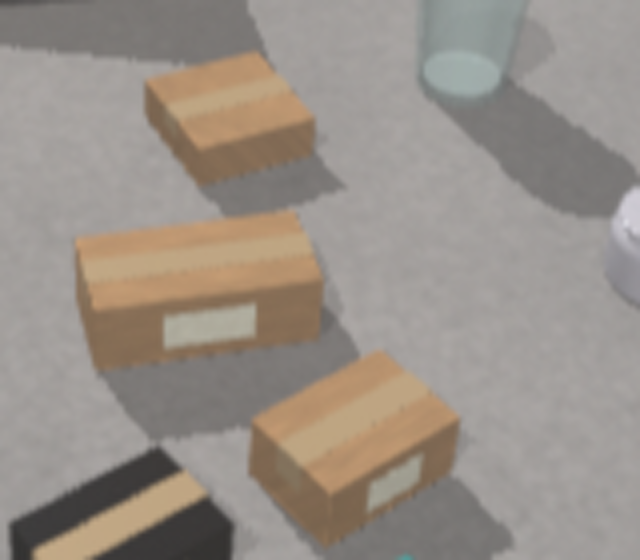

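View pics/scene_deck.png

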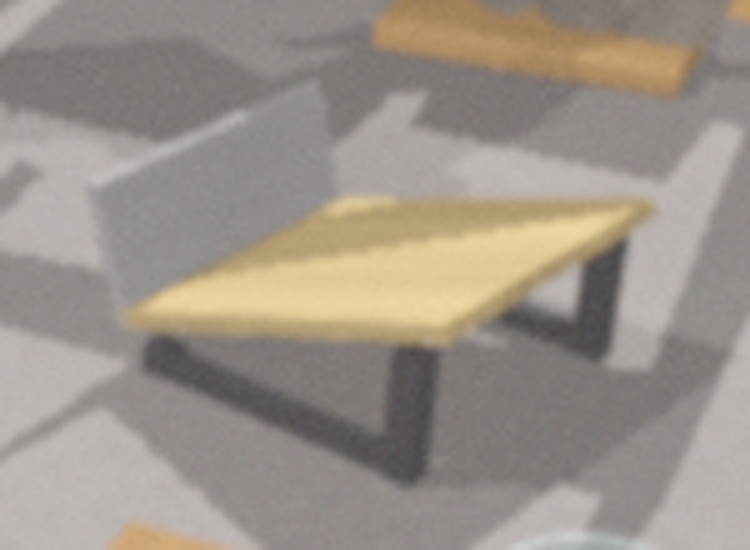

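View pics/side_deck.png

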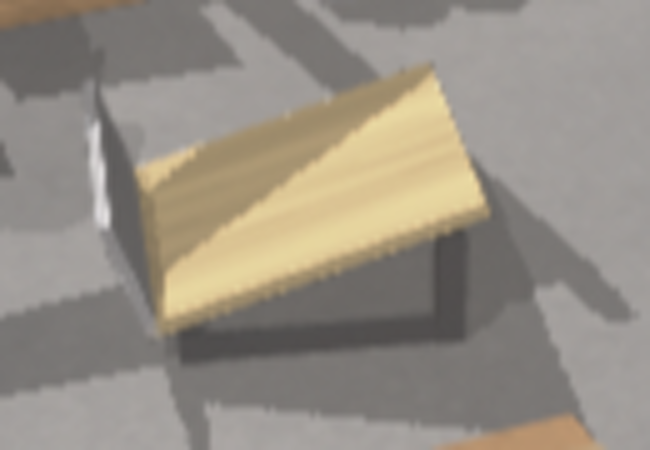

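```bash
python3 - <<'E'
from h import *
import pickle
s=pickle.load(open("scene.pkl","rb"));d=pickle.load(open("side.pkl","rb"))
S=lambda a:np.array(a)/4+[185,220]; D=lambda a:np.array(a)/4+[280,210]
L={'long':(.045,[(195,210),(287,155),(470,258),(383,320)],[(95,308),(76,240),(298,212),(322,278)]),
 'short':(.04,[(67,458),(138,365),(318,402),(265,500)],[(333,492),(252,428),(383,353),(460,418)]),
 'sq':(.03,[(537,176),(603,98),(742,140),(682,212)],[(200,150),(145,85),(258,53),(315,120)])}
for k,(z,a,b) in L.items():
    for c,q in ((s,S(a)),(d,D(b))):
        P=onz(c,q,z); e=np.linalg.norm(np.roll(P,-1,0)-P,axis=1)*1000
        v=(P[2]-P[1]+P[3]-P[0])/2
        print(k,P.mean(0).round(4),e.round(1),'yaw',np.degrees(np.arctan2(v[1],v[0])).round(1))
    print([ (x[0].round(4),round(x[1],4)) for x in [tri(s,S(a)[i],d,D(b)[i]) for i in range(4)]])
a=np.array([(128,318),(445,340),(652,205),(335,197)])/5+[310,140];b=np.array([(162,328),(490,213),(432,65),(140,172)])/5+[230,140]
P=[]
for i in range(4):
    p,e=tri(s,a[i],d,b[i]);P.append(p);print(p.round(4),round(e,4))
P=np.array(P);print(np.linalg.norm(np.roll(P,-1,0)-P,axis=1),P.mean(0))
v=P[3]-P[0]+P[2]-P[1];print(np.degrees(np.arctan2(v[1],v[0])))
v=P[1]-P[0]+P[2]-P[3];print(np.degrees(np.arctan2(v[1],v[0])),np.degrees(np.arctan2(v[2],np.hypot(*v[:2]))))
E
```

```text
long [ 0.4734 -0.2469  0.045 ] [ 59.2 122.6  56.9 122.6] yaw -10.7
long [ 0.4694 -0.2469  0.045 ] [ 55.4 125.5  55.7 122.7] yaw -10.7
[(array([ 0.4045, -0.2603,  0.0416]), np.float64(0.0015)), (array([ 0.4151, -0.2032,  0.0414]), np.float64(0.0012)), (array([ 0.5376, -0.2295,  0.0438]), np.float64(0.0007)), (array([ 0.5261, -0.2823,  0.0412]), np.float64(0.0006))]
short [ 0.4993 -0.3768  0.04  ] [58.5 81.4 57.8 84.4] yaw 14.3
short [ 0.4952 -0.3807  0.04  ] [53.9 87.2 55.7 81.9] yaw 13.9
[(array([ 0.464 , -0.4147,  0.0382]), np.float64(0.0005)), (array([ 0.449 , -0.3566,  0.0336]), np.float64(0.0054)), (array([ 0.5314, -0.3395,  0.0381]), np.float64(0.0036)), (array([ 0.5453, -0.3934,  0.0367]), np.float64(0.0025))]
sq [ 0.5575 -0.0983  0.03  ] [79.7 80.2 71.4 76.1] yaw 4.2
sq [ 0.5547 -0.1024  0.03  ] [74.2 81.9 78.7 77.9] yaw 2.9
[(array([ 0.5193, -0.1371,  0.0266]), np.float64(0.0004)), (array([ 0.5147, -0.0608,  0.0272]), np.float64(0.0037)), (array([ 0.5952, -0.0584,  0.0285]), np.float64(0.0008)), (array([ 0.5975, -0.1341,  0.0288]), np.float64(0.0055))]
[0.424  0.1064 0.0256] 0.0018
[0.6018 0.0669 0.0818] 0.0007
[0.639  0.2401 0.0867] 0.0005
[0.4604 0.2723 0.0332] 0.0029
[0.19057315 0.17725901 0.1891401  0.16997736] [0.53129277 0.17140034 0.05682779]
77.74650570732344
-11.379554663290662 16.79457786983746
```

Scene candidates:
- Long brown carton with label at (268,287): the long_carton. Its measured top is about 123x58 mm.
- Brown carton at (234,335): about 84x58 mm with a label, so the short_carton.
- Brown carton at (345,264): about 78x78 mm and low, so the square one, not wanted.
- Green (220,245), black (168,314) and turquoise (157,380): look-alikes, to be left alone.

The crops confirm this choice. Next I view the deck from the wrist.

Call:
{"name": "jog_arm", "arguments": {"moves": [[[20, -20, 60], [0, 0, 0.5], 94], [[60, -60, 115], [0, 0, 1.9], 94], [[279, -342, 115], [0, 0, 1.9], 94], [[279, -342, 115], [0, 0, 1.9], 94], [[279, -342, 115], [0, 0, 1.9], 94]]}}

```text
time_s: 0.67
ee_pos: [0.3112, 0.3814, 0.2894]
eef_rot: [3.141, 0.0, 2.934]
force: [0.2, 0.5, -0.5]
grip_width: 0.0936
```

Call:
{"name": "jog_arm", "arguments": {"moves": [[[158, -200, 0], [0, 0, 0], 94], [[158, -200, 0], [0, 0, 0], 94], [[158, -200, 0], [0, 0, 0], 94], [[158, -200, 0], [0, 0, 0], 94], [[158, -200, 0], [0, 0, 0], 94]]}}

```text
time_s: 1.08
ee_pos: [0.4406, 0.2175, 0.2891]
eef_rot: [3.141, 0.0, 2.933]
force: [0.7, 0.4, -1.0]
grip_width: 0.094
```

Call:
{"name": "jog_arm", "arguments": {"moves": [[[20, -30, 30], [0, 0, 0], 94], [[20, -30, 30], [0, 0, 0], 94], [[20, -30, 30], [0, 0, 0], 94]]}}

```text
time_s: 1.33
ee_pos: [0.4608, 0.1882, 0.32]
eef_rot: [3.141, 0.002, 2.93]
force: [-0.1, 1.3, -0.6]
grip_width: 0.0939
```

```bash
python3 - <<'E'
from h import *
import pickle
c=cam("wrist");pickle.dump(c,open("w1.pkl","wb"));save(c["frame"],"w1");o=ctrl.get_obs();print(o["ee_pos"],o["joint_vel"],o["qpos"])
E
```

```text
[0.45983198 0.18923595 0.31886133] [ 0.03973396  0.00340047  0.03238341  0.0006324  -0.00771137  0.00790444] [ 3.16627564e-01  1.17100611e-01  1.48076845e+00  2.00657957e-04
  1.54333266e+00 -1.04380638e+00]
```

View pics/w1.png

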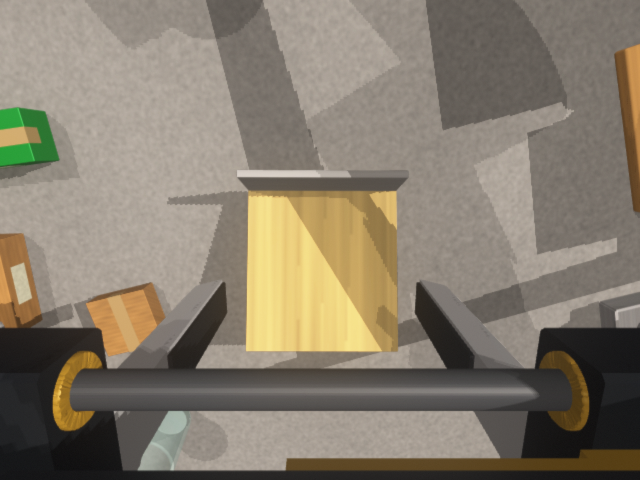

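Wrist view: the deck's low edge runs (247,191)-(397,191) at the backstop, and its high edge (246,351)-(397,351).

```bash
python3 - <<'E'
from h import *
import pickle
c=pickle.load(open("w1.pkl","rb"))
im=c["frame"]
hsv=cv2.cvtColor(im,cv2.COLOR_RGB2HSV)
m=cv2.inRange(hsv,(18,60,60),(32,255,255)); m[:, :235]=0;m[:,405:]=0;m[365:]=0
cs=max(cv2.findContours(m,0,2)[0],key=cv2.contourArea)
q=cv2.approxPolyDP(cs,6,True)[:,0];print(q.tolist(),cv2.minAreaRect(cs))
q=q[np.argsort(q[:,1])]; lo=q[:2][np.argsort(q[:2,0])]+[[0,0],[1,0]];hi=q[2:][np.argsort(q[2:,0])]+[[0,1],[1,1]]
A=onz(c,lo,.03);B=onz(c,hi,.0893);print(A,B)
print('w',np.linalg.norm(A[0]-A[1]),np.linalg.norm(B[0]-B[1]),'len',np.linalg.norm(A-B,axis=1))
v=A[1]-A[0]+B[1]-B[0];print('yaw',np.degrees(np.arctan2(v[1],v[0]))-90)
v=B.mean(0)-A.mean(0);print('yaw',np.degrees(np.arctan2(v[1],v[0])),A.mean(0))
E
```

```text
[[248, 190], [246, 351], [397, 351], [396, 191]] ((321.0, 271.0), (162.0, 152.0), 90.0)
[[0.42006706 0.1079478  0.03      ]
 [0.45912133 0.28434533 0.03      ]] [[0.60007106 0.06926673 0.0893    ]
 [0.63772278 0.24470713 0.0893    ]]
w 0.18066909993058144 0.17943518682536716 len [0.19342738 0.19231785]
yaw -12.298898919494434
yaw -12.319922863390888 [0.4395942  0.19614656 0.03      ]
```

Call:
{"name": "jog_arm", "arguments": {"moves": [[[-20, -490, 0], [0, 0, 0], 94], [[-20, -490, 0], [0, 0, 0], 94], [[-20, -490, 0], [0, 0, 0], 94], [[-20, -490, 0], [0, 0, 0], 94], [[-20, -490, 0], [0, 0, 0], 94]]}}

```text
time_s: 1.8
ee_pos: [0.4503, -0.0189, 0.3181]
eef_rot: [3.141, -0.001, 2.935]
force: [1.2, -0.4, -0.7]
grip_width: 0.0941
```

Call:
{"name": "jog_arm", "arguments": {"moves": [[[-10, -290, 0], [0, 0, 0], 94], [[-10, -290, 0], [0, 0, 0], 94], [[-10, -290, 0], [0, 0, 0], 94], [[-10, -290, 0], [0, 0, 0], 94], [[-10, -290, 0], [0, 0, 0], 94]]}}

```text
time_s: 2.22
ee_pos: [0.4438, -0.2273, 0.3181]
eef_rot: [3.141, -0.001, 2.935]
force: [0.8, -0.3, 0.2]
grip_width: 0.0947
```

Call:
{"name": "jog_arm", "arguments": {"moves": [[[0, -80, 0], [0, 0, 0], 94], [[0, -80, 0], [0, 0, 0], 94], [[0, -80, 0], [0, 0, 0], 94], [[0, -80, 0], [0, 0, 0], 94]]}}

```text
time_s: 2.55
ee_pos: [0.4443, -0.3068, 0.3172]
eef_rot: [3.14, -0.002, 2.932]
force: [-0.2, 1.0, -0.7]
grip_width: 0.094
```

```bash
python3 - <<'E'
from h import *
import pickle
c=cam("wrist");pickle.dump(c,open("w2.pkl","wb"));save(c["frame"],"w2");o=ctrl.get_obs();print(o["ee_pos"],o["joint_vel"],o["qpos"])
E
```

```text
[ 0.44442144 -0.30583499  0.31783206] [ 0.0241175  -0.0260613   0.00619504  0.00069222  0.002142   -0.00020433] [-6.70785181e-01  2.18194420e-01  1.36596372e+00  3.03084570e-04
  1.55928643e+00 -2.03315435e+00]
```

View pics/w2.png

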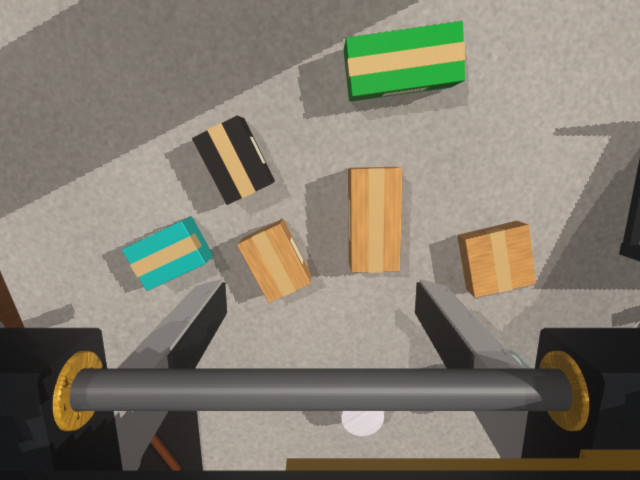

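Wrist view: the long carton's top is near (376,219) and the short carton's near (275,262). The square one is at (498,260). I crop to get the corners.

```bash
python3 - <<'E'
from h import *
import pickle
c=pickle.load(open("w2.pkl","rb"))
save(c["frame"],"w2c",(230,155,190,150),4)
E
```

```text
(no output)
```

View pics/w2c.png

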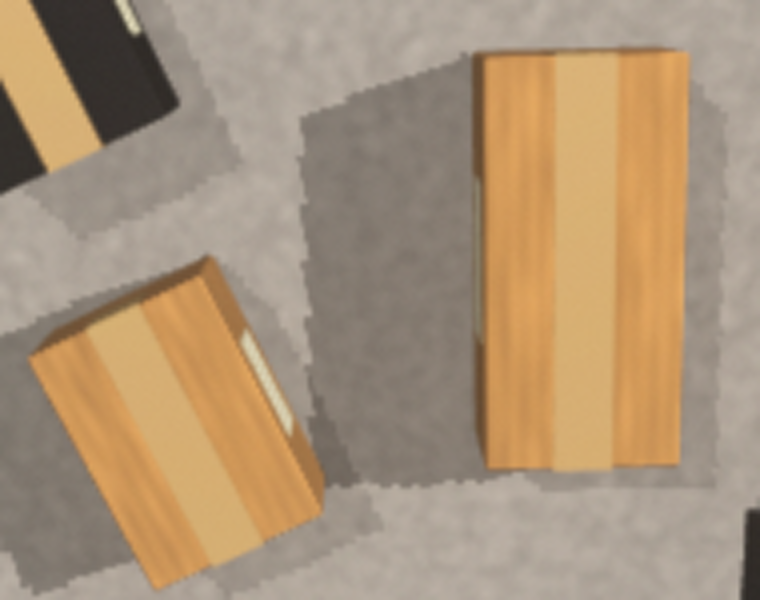

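```bash
python3 - <<'E'
from h import *
import pickle
c=pickle.load(open("w2.pkl","rb"))
for k,z,q in (("long",.045,[(483,56),(688,52),(680,464),(487,469)]),("short",.04,[(30,356),(204,275),(322,515),(158,589)])):
    q=np.array(q)/4+[230,155]-0.4
    P=onz(c,q,z); e=np.linalg.norm(np.roll(P,-1,0)-P,axis=1)*1000
    v=P[2]-P[1]+P[3]-P[0]; print(k,P.mean(0).round(4),e.round(1),np.degrees(np.arctan2(v[1],v[0])).round(2))
for n,uv in (("turq",(145,290)),("turq",(210,258)),("black",(232,203)),("tumb",(520,360)),("green",(350,98))): print(n,onz(c,uv,.04))
E
```

```text
long [ 0.4691 -0.2439  0.045 ] [ 59.  124.1  59.3 124.5] -10.26
short [ 0.4964 -0.3751  0.04  ] [59.3 83.9 57.7 84.3] 13.22
turq [[ 0.49610882 -0.5424349   0.04      ]]
turq [[ 0.47282938 -0.4509778   0.04      ]]
black [[ 0.41285656 -0.40670288  0.04      ]]
tumb [[ 0.69253019 -0.08914983  0.04      ]]
green [[ 0.32675786 -0.24724183  0.04      ]]
```

Call:
{"name": "jog_arm", "arguments": {"moves": [[[26, 61, -60], [0, 0, 0.3], 90], [[26, 61, -100], [0, 0, 0.3], 90], [[26, 61, -140], [0, 0, 0.3], 90], [[26, 61, -180], [0, 0, 0.3], 90], [[26, 61, -210], [0, 0, 0.3], 90]]}}

```text
time_s: 3.02
ee_pos: [0.4701, -0.2438, 0.1286]
eef_rot: [-3.141, 0.001, 2.962]
force: [1.5, -0.6, 0.5]
grip_width: 0.0898
```

Call:
{"name": "jog_arm", "arguments": {"moves": [[[0, 0, 0], [0, 0, 0], 90], [[0, 0, 0], [0, 0, 0], 90], [[0, 0, 0], [0, 0, 0], 90]]}}

```text
time_s: 3.27
ee_pos: [0.4708, -0.2468, 0.1326]
eef_rot: [-3.141, 0.003, 2.96]
force: [1.0, -0.8, 0.2]
grip_width: 0.0901
```

```bash
python3 - <<'E'
from h import *
import pickle
c=cam("wrist");pickle.dump(c,open("w3.pkl","wb"));save(c["frame"],"w3");o=ctrl.get_obs();print(o["ee_pos"],o["eef_rot"],o["joint_vel"])
E
```

```text
[ 0.47087869 -0.24723328  0.13295739] [-3.14011637  0.00387006  2.95951443] [-9.76322796e-03 -4.09651003e-03 -5.70844384e-05 -3.49507993e-05
 -9.89683881e-03 -3.05188141e-04]
```

View pics/w3.png

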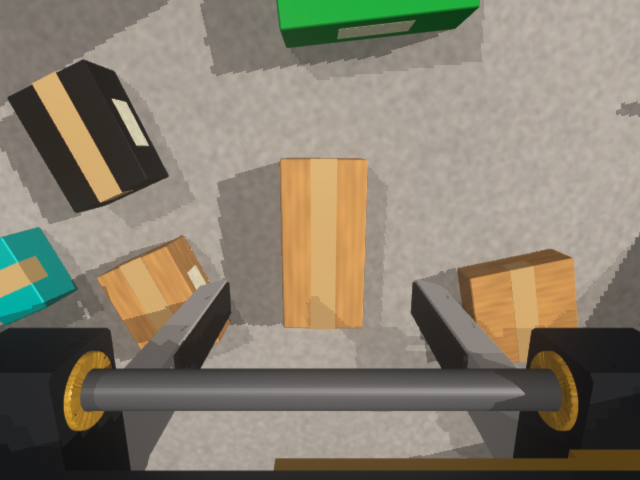

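```bash
python3 - <<'E'
from h import *
import pickle
c=pickle.load(open("w3.pkl","rb"))
P=onz(c,[(281,158),(367.5,158.5),(363,327),(284.5,327.5)],.045)
e=np.linalg.norm(np.roll(P,-1,0)-P,axis=1)*1000
v=P[2]-P[1]+P[3]-P[0]; print(P.mean(0).round(4),e.round(1),np.degrees(np.arctan2(v[1],v[0])).round(2))
E
```

```text
[ 0.4691 -0.2434  0.045 ] [ 58.4 124.   59.3 124.8] -10.4
```

Call:
{"name": "jog_arm", "arguments": {"moves": [[[-2, 4, -40], [0, 0, 0], 90], [[-2, 4, -75], [0, 0, 0], 90], [[-2, 4, -105], [0, 0, 0], 90], [[-2, 4, -121], [0, 0, 0], 90], [[-2, 4, -121], [0, 0, 0], 90]]}}

```text
time_s: 3.73
ee_pos: [0.4672, -0.2428, 0.008]
eef_rot: [3.141, -0.002, 2.959]
force: [-0.9, 0.2, 0.7]
grip_width: 0.09
```

Call:
{"name": "jog_arm", "arguments": {"moves": [[[0, 0, 0], [0, 0, 0], 80], [[0, 0, 0], [0, 0, 0], 70], [[0, 0, 0], [0, 0, 0], 62], [[0, 0, 0], [0, 0, 0], 50], [[0, 0, 0], [0, 0, 0], 50]], "squeeze": 20}}

```text
time_s: 4.15
ee_pos: [0.4682, -0.2436, 0.0101]
eef_rot: [-3.141, 0.002, 2.959]
force: [-0.1, -4.7, 3.3]
grip_width: 0.0601
```

Call:
{"name": "jog_arm", "arguments": {"moves": [[[0, 0, 0], [0, 0, 0], 50], [[0, 0, 0], [0, 0, 0], 50], [[0, 0, 0], [0, 0, 0], 50]]}}

```text
time_s: 4.4
ee_pos: [0.4682, -0.2436, 0.0101]
eef_rot: [-3.141, 0.002, 2.959]
force: [-1.4, -0.1, 8.8]
grip_width: 0.0596
```

```bash
cat >> h.py <<'E'
DO=np.array([.4396,.1961,.03]); DR=R.from_euler('ZY',[-12.3,-18],degrees=True)
def tgt(x,y,z,yawoff=180):
    "deck coords mm -> TCP pos, shift (mm) and turn (5deg units) from measured pose; tool yaw=-12.3+yawoff"
    p=DO+DR.apply(np.array([x,y,z])/1000)
    T=DR*R.from_euler('z',yawoff,degrees=True)*R.from_euler('x',180,degrees=True)
    o=ctrl.get_obs(); C=R.from_euler('xyz',o["eef_rot"])
    rv=(T*C.inv()).as_rotvec(degrees=True)/5
    q=DR.inv().apply(o["ee_pos"]-DO)*1000
    print("deck now",q.round(1),"tgt",p.round(4),"shift",((p-o["ee_pos"])*1000).round(1),"turn",rv.round(2),"F",o["force"].round(1),"w",o["grip_width"].round(4))
E
python3 - <<'E'
from h import *
tgt(72,0,100);tgt(72,0,40);tgt(62,0,10)
print(DR.apply([1,0,0]),DR.apply([0,0,1]))
E
```

```text
Traceback (most recent call last):
  File "h.py", line 37, in tgt
    print("deck now",q.round(1),"tgt",p.round(4),"shift",((p-o["ee_pos"])*1000).round(1),"turn",rv.round(2),"F",o["force"].round(1),"w",o["grip_width"].round(4))
                                                                                                                                        ^^^^^^^^^^^^^^^^^^^^^
AttributeError: 'float' object has no attribute 'round'
```

```bash
sed -i 's/o\["grip_width"\].round(4)/round(o["grip_width"],4)/' h.py
python3 - <<'E'
from h import *
tgt(72,0,100);tgt(72,0,40);tgt(62,0,10)
print(DR.apply([1,0,0]),DR.apply([0,0,1]))
E
```

```text
deck now [ 109.5 -423.5  -56.5] tgt [0.4763 0.1881 0.1474] shift [  8.1 431.7 137.2] turn [-0.7  -3.51 -0.36] F [-1.4 -0.1  8.8] w 0.0596
deck now [ 109.5 -423.5  -56.5] tgt [0.4944 0.1841 0.0903] shift [ 26.3 427.7  80.2] turn [-0.7  -3.51 -0.36] F [-1.4 -0.1  8.8] w 0.0596
deck now [ 109.5 -423.5  -56.5] tgt [0.4942 0.1842 0.0587] shift [ 26.  427.8  48.6] turn [-0.7  -3.51 -0.36] F [-1.4 -0.1  8.8] w 0.0596
[ 0.92922556 -0.20260394  0.30901699] [-0.30192369  0.06583001  0.95105652]
```

Call:
{"name": "jog_arm", "arguments": {"moves": [[[0, 0, 15], [0, 0, 0], 50], [[0, 0, 40], [0, 0, 0], 50], [[0, 0, 80], [0, 0, 0], 50], [[0, 0, 120], [0, 0, 0], 50], [[0, 0, 160], [0, 0, 0], 50]], "squeeze": 25}}

```text
time_s: 4.82
ee_pos: [0.467, -0.2427, 0.1707]
eef_rot: [3.141, -0.001, 2.959]
force: [1.3, -0.4, -3.3]
grip_width: 0.0597
```

Call:
{"name": "jog_arm", "arguments": {"moves": [[[8, 30, 20], [0, 0, 0], 50], [[8, 70, 20], [0, 0, 0], 50], [[8, 110, 20], [0, 0, 0], 50], [[8, 150, 20], [0, 0, 0], 50], [[8, 190, 20], [0, 0, 0], 50]]}}

```text
time_s: 5.23
ee_pos: [0.4749, -0.0513, 0.189]
eef_rot: [3.142, -0.0, 2.958]
force: [1.8, 0.5, -3.0]
grip_width: 0.0597
```

Call:
{"name": "jog_arm", "arguments": {"moves": [[[0, 40, 0], [-0.2, -1.0, -0.1], 50], [[0, 80, 0], [-0.4, -2.0, -0.2], 50], [[0, 120, 0], [-0.6, -3.0, -0.3], 50], [[0, 160, 0], [-0.7, -3.51, -0.36], 50], [[0, 200, 0], [-0.7, -3.51, -0.36], 50]]}}

```text
time_s: 5.65
ee_pos: [0.4739, 0.1489, 0.189]
eef_rot: [3.14, 0.315, 2.927]
force: [0.5, -1.8, -1.7]
grip_width: 0.0594
```

Call:
{"name": "jog_arm", "arguments": {"moves": [[[0, 0, 0], [0, 0, 0], 50], [[0, 0, 0], [0, 0, 0], 50]]}}

```text
time_s: 5.82
ee_pos: [0.4749, 0.1488, 0.1888]
eef_rot: [3.141, 0.312, 2.931]
force: [-0.1, -0.0, -3.3]
grip_width: 0.0596
```

```bash
python3 - <<'E'
from h import *
c=cam("scene");save(c["frame"],"s2",(290,60,200,200),3)
c=cam("wrist");save(c["frame"],"w4")
tgt(72,0,30);tgt(62,0,10); print(ctrl.get_obs()["qpos"])
E
```

```text
deck now [ 92.4 -40.8 136.9] tgt [0.4974 0.1835 0.0808] shift [  22.   37. -108.] turn [-0.01 -0.03 -0.  ] F [ 0.7  0.1 -3.2] w 0.06
deck now [ 92.4 -40.8 136.9] tgt [0.4942 0.1842 0.0587] shift [  18.8   37.7 -130.1] turn [-0.01 -0.03 -0.  ] F [ 0.7  0.1 -3.2] w 0.06
[ 0.30863686  0.05279517  1.88428262 -0.19054901  0.94109368 -0.95576244]
```

View pics/s2.png

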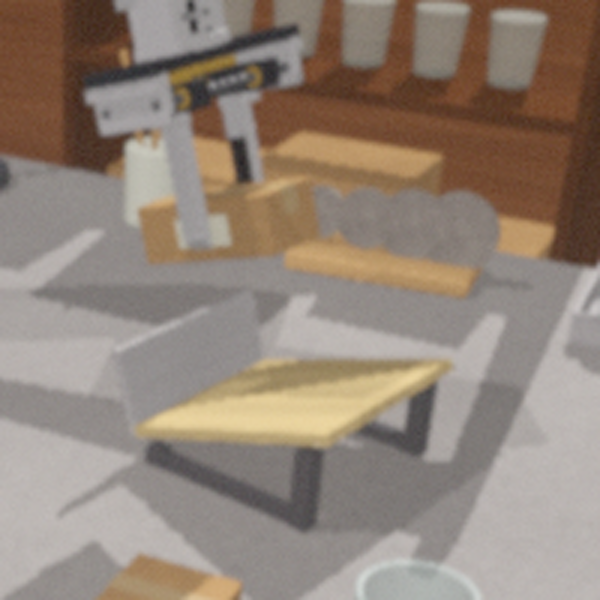

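View pics/w4.png

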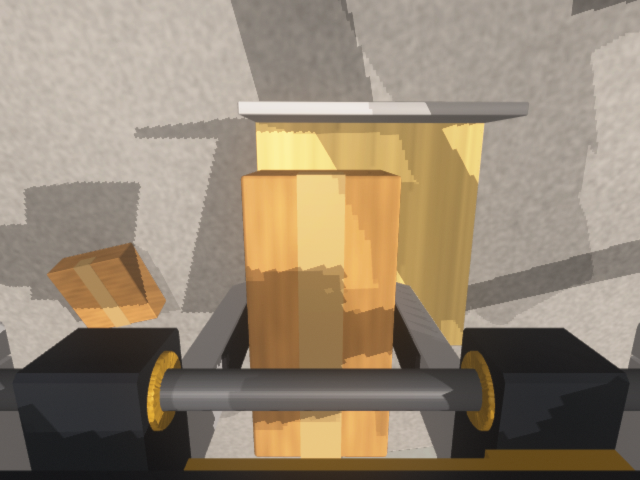

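Call:
{"name": "jog_arm", "arguments": {"moves": [[[22, 37, -10], [0, 0, 0], 50], [[22, 37, -40], [0, 0, 0], 50], [[22, 37, -75], [0, 0, 0], 50], [[22, 37, -108], [0, 0, 0], 50], [[22, 37, -108], [0, 0, 0], 50]]}}

```text
time_s: 6.33
ee_pos: [0.4949, 0.1812, 0.0751]
eef_rot: [-3.136, 0.304, 2.926]
force: [-1.6, -0.4, -4.5]
grip_width: 0.0598
```

Call:
{"name": "jog_arm", "arguments": {"moves": [[[0, 0, 0], [0, 0, 0], 50], [[0, 0, 0], [0, 0, 0], 50]]}}

```text
time_s: 6.5
ee_pos: [0.4988, 0.1834, 0.083]
eef_rot: [3.14, 0.314, 2.925]
force: [0.7, -0.2, -3.6]
grip_width: 0.0599
```

```bash
python3 - <<'E'
from h import *
c=cam("scene");save(c["frame"],"s3",(310,110,160,120),5)
c=cam("wrist");save(c["frame"],"w5")
tgt(70,0,13);tgt(60,0,12);tgt(60,0,10)
E
```

```text
deck now [74.1  0.7 32.1] tgt [0.5007 0.1828 0.064 ] shift [  1.8  -1.1 -19.4] turn [-0.03  0.02  0.01] F [ 0.6  0.6 -3.4] w 0.0598
deck now [74.1  0.7 32.1] tgt [0.4917 0.1847 0.06  ] shift [ -7.2   0.9 -23.4] turn [-0.03  0.02  0.01] F [ 0.6  0.6 -3.4] w 0.0598
deck now [74.1  0.7 32.1] tgt [0.4923 0.1846 0.0581] shift [ -6.6   0.7 -25.3] turn [-0.03  0.02  0.01] F [ 0.6  0.6 -3.4] w 0.0598
```

View pics/s3.png

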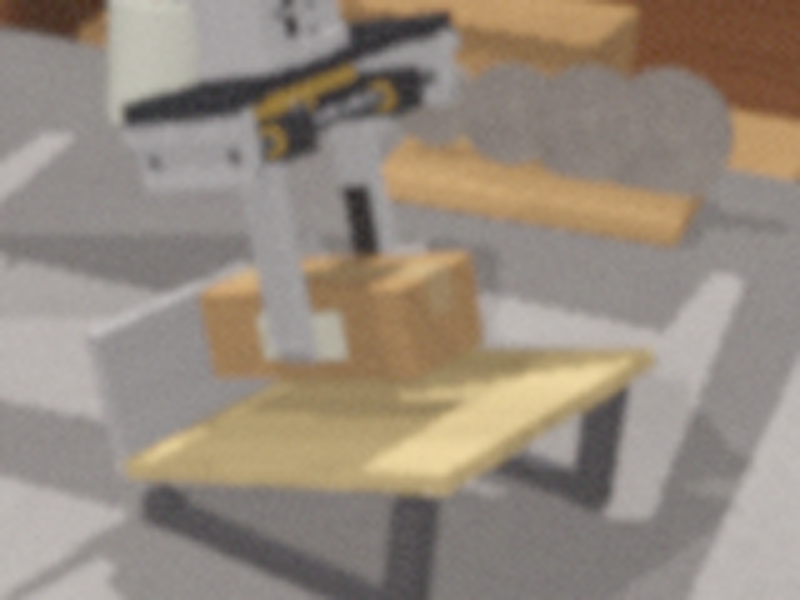

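View pics/w5.png

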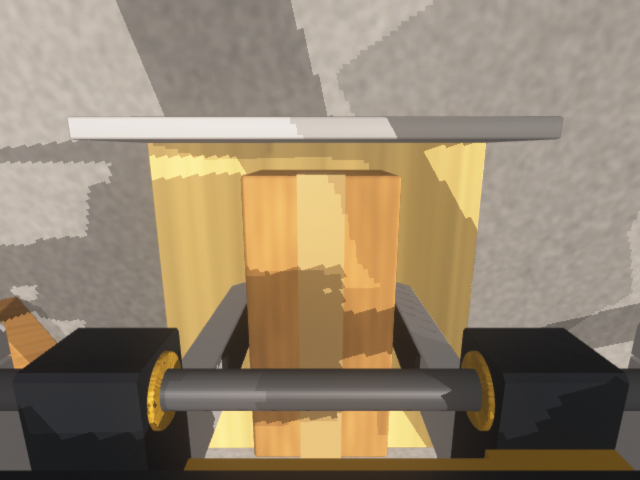

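Call:
{"name": "jog_arm", "arguments": {"moves": [[[1, -1, -5], [0, 0, 0], 50], [[2, -1, -12], [0, 0, 0], 50], [[2, -1, -17], [0, 0, 0], 50], [[2, -1, -19], [0, 0, 0], 50], [[2, -1, -19], [0, 0, 0], 50]]}}

```text
time_s: 7.02
ee_pos: [0.4994, 0.1828, 0.0613]
eef_rot: [-3.142, 0.312, 2.927]
force: [-0.4, 0.5, -3.2]
grip_width: 0.0598
```

```bash
python3 - <<'E'
from h import *
tgt(70,0,13);tgt(64,0,11.5);tgt(60,0,11)
E
```

```text
deck now [67.9 -0.2 10.9] tgt [0.5007 0.1828 0.064 ] shift [ 1.3 -0.1  2.7] turn [-0.01 -0.03 -0.  ] F [-0.4  0.5 -3.2] w 0.0598
deck now [67.9 -0.2 10.9] tgt [0.4956 0.1839 0.0607] shift [-3.8  1.1 -0.6] turn [-0.01 -0.03 -0.  ] F [-0.4  0.5 -3.2] w 0.0598
deck now [67.9 -0.2 10.9] tgt [0.492  0.1847 0.059 ] shift [-7.3  1.8 -2.3] turn [-0.01 -0.03 -0.  ] F [-0.4  0.5 -3.2] w 0.0598
```

Call:
{"name": "jog_arm", "arguments": {"moves": [[[-1, 0, 0], [0, 0, 0], 50], [[-2, 0, -1], [0, 0, 0], 50], [[-3, 1, -1], [0, 0, 0], 50], [[-4, 1, -1], [0, 0, 0], 50], [[-5, 1, -2], [0, 0, 0], 50]]}}

```text
time_s: 7.43
ee_pos: [0.4946, 0.1841, 0.0602]
eef_rot: [3.141, 0.313, 2.927]
force: [0.2, 0.0, -3.1]
grip_width: 0.06
```

```bash
python3 - <<'E'
from h import *
tgt(60,0,11)
E
```

```text
deck now [62.9 -0.  11.3] tgt [0.492  0.1847 0.059 ] shift [-2.6  0.6 -1.2] turn [-0.01 -0.01 -0.  ] F [ 0.2  0.  -3.1] w 0.06
```

Call:
{"name": "jog_arm", "arguments": {"moves": [[[-1, 0, 0], [0, 0, 0], 50], [[-1, 0, -1], [0, 0, 0], 50], [[-2, 0, -1], [0, 0, 0], 50], [[-2, 0, -1], [0, 0, 0], 50]]}}

```text
time_s: 7.77
ee_pos: [0.4932, 0.184, 0.0593]
eef_rot: [3.14, 0.314, 2.927]
force: [3.8, -0.6, -5.4]
grip_width: 0.06
```

```bash
python3 - <<'E'
from h import *
c=cam("wrist");save(c["frame"],"w6")
tgt(60,0,11)
E
```

```text
deck now [61.3 -0.4 10.9] tgt [0.492  0.1847 0.059 ] shift [-1.1  0.7 -0.3] turn [-0.01 -0.   -0.  ] F [ 4.9  0.1 -4.2] w 0.0603
```

View pics/w6.png

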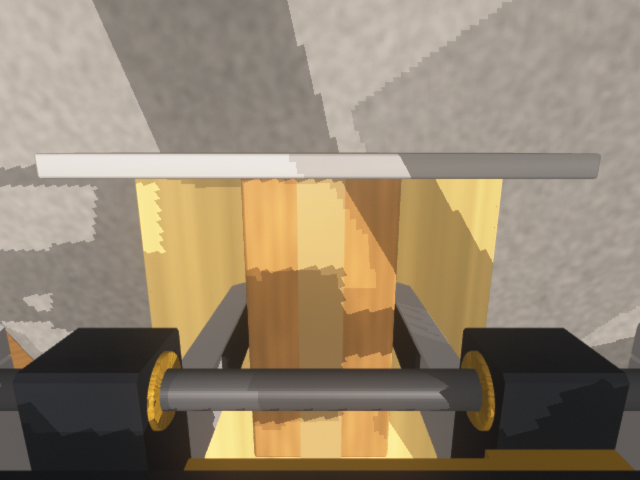

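Call:
{"name": "jog_arm", "arguments": {"moves": [[[0, 0, -0.5], [0, 0, 0], 50], [[0, 0, -1], [0, 0, 0], 50], [[0, 0, -1.5], [0, 0, 0], 50], [[0, 0, -1.5], [0, 0, 0], 50]]}}

```text
time_s: 8.15
ee_pos: [0.4933, 0.1841, 0.0588]
eef_rot: [3.14, 0.314, 2.927]
force: [-3.3, -1.8, 13.3]
grip_width: 0.0603
```

```bash
python3 - <<'E'
from h import *
tgt(60,0,11)
E
```

```text
deck now [61.3 -0.3 10.3] tgt [0.492  0.1847 0.059 ] shift [-1.3  0.6  0.2] turn [-0.01  0.   -0.  ] F [-3.3 -1.8 13.3] w 0.0603
```

Call:
{"name": "jog_arm", "arguments": {"moves": [[[0, 0, 0], [0, 0, 0], 66], [[0, 0, 0], [0, 0, 0], 72], [[0, 0, 0], [0, 0, 0], 78], [[0, 0, 0], [0, 0, 0], 80], [[0, 0, 0], [0, 0, 0], 80]]}}

```text
time_s: 8.57
ee_pos: [0.4925, 0.1839, 0.0573]
eef_rot: [3.141, 0.312, 2.927]
force: [-0.1, -0.5, 0.3]
grip_width: 0.0799
```

Call:
{"name": "jog_arm", "arguments": {"moves": [[[-6, 1, 19], [0, 0, 0], 80], [[-14, 3, 45], [0, 0, 0], 80], [[-25, 5, 80], [0, 0, 0], 80], [[-37, 8, 118], [0, 0, 0], 80], [[-48, 10, 150], [0, 0, 0], 80]]}}

```text
time_s: 8.98
ee_pos: [0.4439, 0.194, 0.2096]
eef_rot: [3.14, 0.313, 2.927]
force: [-0.3, 1.3, 0.5]
grip_width: 0.0802
```

```bash
python3 - <<'E'
from h import *
import pickle
c=cam("scene");save(c["frame"],"s4",(310,110,160,120),5)
c=cam("side");save(c["frame"],"d4",(220,110,160,120),5)
c=cam("wrist");pickle.dump(c,open("w7.pkl","wb"));save(c["frame"],"w7");print(ctrl.get_obs())
E
```

```text
{'time_s': 9.1333, 'qpos': array([ 0.44066794,  0.01360471,  1.87439935, -0.22228675,  1.00917158,
       -0.82027453]), 'joint_vel': array([-0.01213515,  0.06223574,  0.04622612, -0.00229957, -0.0313548 ,
        0.00104807]), 'tau': array([  0.59050653, -39.71161008, -37.50360847,  -0.38918506,
         0.08469893,  -0.04200069]), 'ee_pos': array([0.44499038, 0.19448853, 0.20968274]), 'eef_rot': array([3.13805203, 0.31595925, 2.92676999]), 'force': array([ 0.12381129, -0.36461381, -0.65696079]), 'moment': array([ 0.04460236,  0.13901415, -0.04163452]), 'grip_width': 0.08021705144380313}
```

View pics/s4.png

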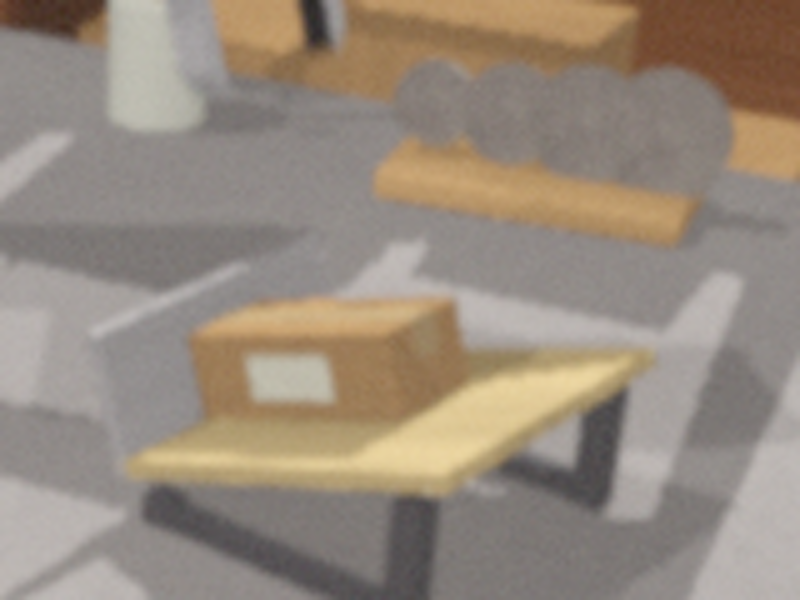

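View pics/d4.png

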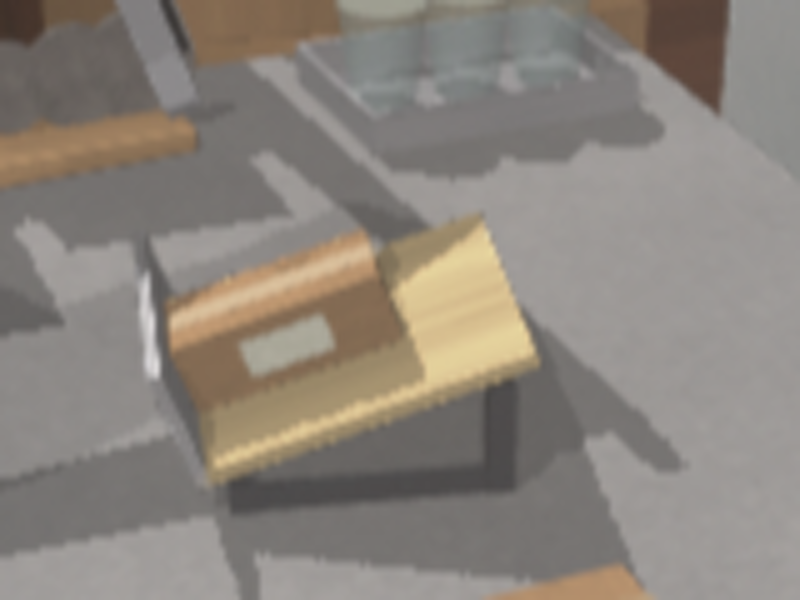

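View pics/w7.png

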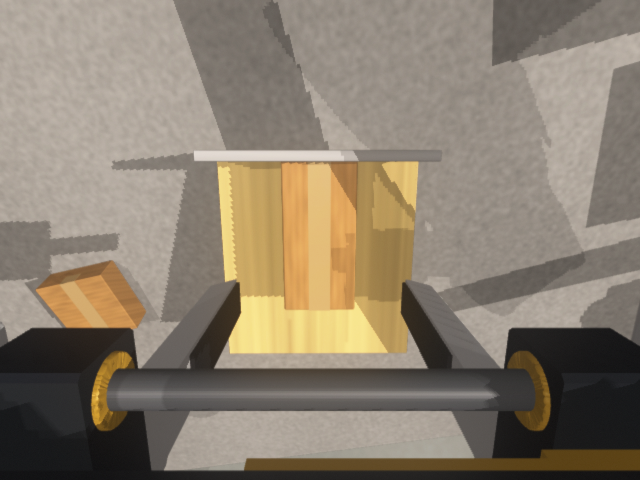

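Long carton lies flat and square, end at the backstop edge (row ~162), top spanning cols 282–357. I'll measure its lateral position on the deck.

```bash
python3 - <<'E'
from h import *
import pickle
c=pickle.load(open("w7.pkl","rb"))
def ond(c,uv,h):
    n=DR.apply([0,0,1]);d=rays(c,uv);t=((DO+n*h-c["eye"])@n)/(d@n);return DR.inv().apply(c["eye"]+d*t[:,None]-DO)*1000
print(ond(c,[(282,163),(357.5,163),(355.5,309),(284.5,309.5)],.045).round(1))
print(ond(c,[(218,163),(418,163),(409,352),(229,352)],0).round(1))
E
```

```text
[[  2.1 -28.3  45. ]
 [  2.1  30.3  45. ]
 [124.2  31.6  45. ]
 [124.5 -29.1  45. ]]
[[  3.7 -89.3   0. ]
 [  3.6  88.8   0. ]
 [190.7  91.5   0. ]
 [190.2 -90.5   0. ]]
```

Call:
{"name": "jog_arm", "arguments": {"moves": [[[0, -20, 20], [0.2, 1.0, 0], 90], [[10, -60, 40], [0.4, 2.0, 0], 90], [[20, -100, 40], [0.6, 3.0, 0], 90], [[20, -140, 40], [0.77, 3.52, 0], 90], [[20, -180, 40], [0.77, 3.52, 0], 90]]}}

```text
time_s: 9.55
ee_pos: [0.4651, 0.0114, 0.2457]
eef_rot: [3.14, -0.008, 2.926]
force: [1.1, 0.4, -1.1]
grip_width: 0.0897
```

Call:
{"name": "jog_arm", "arguments": {"moves": [[[0, -40, 0], [0, 0, -1.4], 90], [[0, -80, 0], [0, 0, -2.8], 90], [[0, -120, 0], [0, 0, -4.2], 90], [[0, -160, 0], [0, 0, -5.6], 90], [[0, -200, 0], [0, 0, -7], 90]]}}

```text
time_s: 9.97
ee_pos: [0.4639, -0.1883, 0.2457]
eef_rot: [-3.141, -0.004, 2.309]
force: [1.9, -0.5, -0.8]
grip_width: 0.0902
```

Call:
{"name": "jog_arm", "arguments": {"moves": [[[0, -40, 0], [0, 0, -1.4], 90], [[0, -80, 0], [0, 0, -2.8], 90], [[0, -120, 0], [0, 0, -4.2], 90], [[0, -160, 0], [0, 0, -5.6], 90], [[0, -180, 0], [0, 0, -7], 90]]}}

```text
time_s: 10.38
ee_pos: [0.4634, -0.37, 0.2447]
eef_rot: [-3.14, -0.004, 1.696]
force: [-1.0, 0.1, 0.5]
grip_width: 0.0903
```

Call:
{"name": "jog_arm", "arguments": {"moves": [[[0, 0, 0], [0, 0, -1.4], 90], [[0, 0, 0], [0, 0, -2.8], 90], [[0, 0, 0], [0, 0, -4.2], 90], [[0, 0, 0], [0, 0, -5.6], 90], [[0, 0, 0], [0, 0, -7], 90]]}}

```text
time_s: 10.8
ee_pos: [0.4643, -0.3663, 0.2452]
eef_rot: [-3.14, -0.003, 1.088]
force: [-0.4, 0.8, -0.6]
grip_width: 0.0896
```

Call:
{"name": "jog_arm", "arguments": {"moves": [[[0, 0, 0], [0, 0, -1.4], 90], [[0, 0, 0], [0, 0, -2.8], 90], [[0, 0, 0], [0, 0, -4.2], 90], [[0, 0, 0], [0, 0, -5.6], 90], [[0, 0, 0], [0, 0, -7], 90]]}}

```text
time_s: 11.22
ee_pos: [0.4643, -0.3662, 0.2452]
eef_rot: [-3.14, -0.001, 0.477]
force: [-0.7, 0.5, 0.2]
grip_width: 0.0898
```

Call:
{"name": "jog_arm", "arguments": {"moves": [[[15, -4, -30], [0, 0, -1.4], 90], [[33, -9, -60], [0, 0, -2.8], 90], [[33, -9, -80], [0, 0, -2.8], 90], [[33, -9, -80], [0, 0, -2.8], 90], [[33, -9, -80], [0, 0, -2.8], 90]]}}

```text
time_s: 11.63
ee_pos: [0.497, -0.3749, 0.1656]
eef_rot: [-3.139, 0.0, 0.24]
force: [-0.3, -0.1, 1.2]
grip_width: 0.0899
```

```bash
python3 - <<'E'
from h import *
import pickle
c=cam("wrist");pickle.dump(c,open("w8.pkl","wb"));save(c["frame"],"w8");o=ctrl.get_obs();print(o["ee_pos"],o["eef_rot"],o["qpos"])
E
```

```text
[ 0.49743738 -0.3753047   0.1675446 ] [ 3.14116186e+00 -1.71989452e-03  2.39839096e-01] [-7.05625799e-01  4.92457684e-01  1.34366624e+00  1.18412330e-03
  1.30411286e+00  6.25020521e-01]
```

View pics/w8.png

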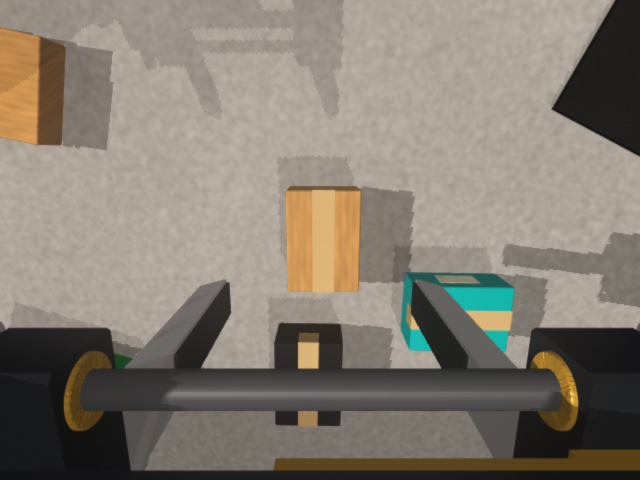

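```bash
python3 - <<'E'
from h import *
import pickle
c=pickle.load(open("w8.pkl","rb"))
P=onz(c,[(287,191),(360,191),(358.5,291),(288.5,292)],.04)
e=np.linalg.norm(np.roll(P,-1,0)-P,axis=1)*1000
v=P[1]-P[2]+P[0]-P[3]; v=P[0]-P[3]+P[1]-P[2];a=np.arctan2(v[1],v[0]);print(P.mean(0).round(4),e.round(1),np.degrees(a).round(2),np.degrees(.2398))
Rz=R.from_euler('z',a).inv()
for z in (0,.04):print(z,Rz.apply(onz(c,[(403,272),(401,350),(409,283)],z)-P.mean(0)).round(4)*1000)
E
```

```text
[ 0.4963 -0.3772  0.04  ] [57.5 83.7 58.9 84.6] 13.9 13.739527927237141
0 [[ -37.8  -74.9  -40. ]
 [-118.8  -77.1  -40. ]
 [ -48.7  -81.2  -40. ]]
0.04 [[-24.9 -66.    0. ]
 [-96.6 -67.9   0. ]
 [-34.6 -71.5   0. ]]
```

Call:
{"name": "jog_arm", "arguments": {"moves": [[[-1, -2, -40], [0, 0, 0], 84], [[-1, -2, -80], [0, 0, 0], 84], [[-1, -2, -115], [0, 0, 0], 84], [[-1, -2, -145], [0, 0, 0], 84], [[-1, -2, -157], [0, 0, 0], 84]]}}

```text
time_s: 12.1
ee_pos: [0.4955, -0.3765, 0.0079]
eef_rot: [-3.14, -0.0, 0.24]
force: [0.3, 0.6, -0.2]
grip_width: 0.084
```

Call:
{"name": "jog_arm", "arguments": {"moves": [[[0, 0, 0], [0, 0, 0], 80], [[0, 0, 0], [0, 0, 0], 70], [[0, 0, 0], [0, 0, 0], 62], [[0, 0, 0], [0, 0, 0], 50], [[0, 0, 0], [0, 0, 0], 50]], "squeeze": 20}}

```text
time_s: 12.52
ee_pos: [0.4974, -0.3775, 0.0126]
eef_rot: [3.139, -0.004, 0.239]
force: [-1.7, 3.1, 7.2]
grip_width: 0.0597
```

Call:
{"name": "jog_arm", "arguments": {"moves": [[[0, 0, 0], [0, 0, 0], 50], [[0, 0, 0], [0, 0, 0], 50], [[0, 0, 0], [0, 0, 0], 50]]}}

```text
time_s: 12.77
ee_pos: [0.4974, -0.3775, 0.0126]
eef_rot: [3.139, -0.004, 0.239]
force: [-1.2, 1.9, 9.1]
grip_width: 0.0603
```

Call:
{"name": "jog_arm", "arguments": {"moves": [[[0, 0, 15], [0, 0, 0], 50], [[0, 0, 50], [0, 0, 0], 50], [[0, 0, 90], [0, 0, 0], 50], [[0, 0, 130], [0, 0, 0], 50], [[0, 0, 170], [0, 0, 0], 50]], "squeeze": 25}}

```text
time_s: 13.18
ee_pos: [0.4963, -0.3768, 0.1831]
eef_rot: [3.14, -0.002, 0.239]
force: [0.2, -0.1, -3.1]
grip_width: 0.0596
```

```bash
python3 - <<'E'
from h import *
tgt(60,0.8,150,0)
E
```

```text
deck now [ 216.1 -547.7   90.8] tgt [0.4502 0.1946 0.1912] shift [-46.1 571.4   8.1] turn [ 0.06 -3.6  -5.16] F [ 0.2 -0.1 -3.1] w 0.0596
```

Call:
{"name": "jog_arm", "arguments": {"moves": [[[-5, 40, 10], [0, 0, 0], 50], [[-10, 80, 20], [0, 0, 0], 50], [[-15, 120, 30], [0, 0, 0], 50], [[-20, 160, 30], [0, 0, 0], 50], [[-25, 200, 30], [0, 0, 0], 50]]}}

```text
time_s: 13.6
ee_pos: [0.471, -0.1754, 0.2117]
eef_rot: [3.139, -0.004, 0.239]
force: [0.5, 0.4, -3.6]
grip_width: 0.0596
```

Call:
{"name": "jog_arm", "arguments": {"moves": [[[-5, 40, 0], [0.01, -0.7, -1.0], 50], [[-10, 80, 0], [0.02, -1.4, -2.0], 50], [[-15, 120, 0], [0.04, -2.1, -3.0], 50], [[-20, 160, 0], [0.05, -2.8, -4.0], 50], [[-25, 200, 0], [0.06, -3.6, -5.16], 50]]}}

```text
time_s: 14.02
ee_pos: [0.4479, 0.0099, 0.2113]
eef_rot: [3.136, -0.292, -0.18]
force: [1.5, -0.1, -3.4]
grip_width: 0.0599
```

Call:
{"name": "jog_arm", "arguments": {"moves": [[[0, 40, 0], [0, 0, 0], 50], [[0, 80, 0], [0, 0, 0], 50], [[0, 120, 0], [0, 0, 0], 50], [[0, 150, 0], [0, 0, 0], 50], [[0, 160, 0], [0, 0, 0], 50]]}}

```text
time_s: 14.43
ee_pos: [0.4483, 0.1714, 0.2111]
eef_rot: [3.134, -0.288, -0.173]
force: [0.5, 0.0, -4.0]
grip_width: 0.0598
```

```bash
python3 - <<'E'
from h import *
import pickle
c=cam("wrist");pickle.dump(c,open("w9.pkl","wb"));save(c["frame"],"w9")
tgt(60,0.8,110,0);tgt(54,.8,75,0); print(ctrl.get_obs()["qpos"])
E
```

```text
deck now [ 69.2 -22.6 167.7] tgt [0.4623 0.192  0.1532] shift [ 13.9  20.9 -57.7] turn [ 0.02 -0.32 -0.45] F [-0.5  0.4 -3.7] w 0.0596
deck now [ 69.2 -22.6 167.7] tgt [0.4673 0.1909 0.118 ] shift [ 18.9  19.8 -92.8] turn [ 0.02 -0.32 -0.45] F [-0.5  0.4 -3.7] w 0.0596
[ 0.37516268  0.00380221  1.87594415 -0.18126006  1.02580469  2.19576777]
```

View pics/w9.png

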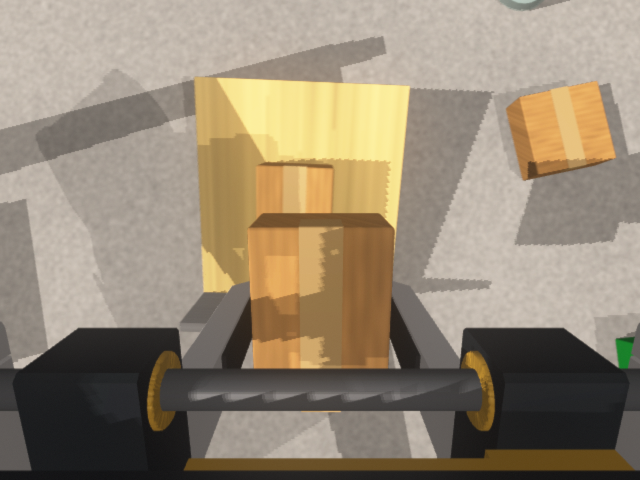

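Call:
{"name": "jog_arm", "arguments": {"moves": [[[0, 10, 0], [0.01, -0.15, -0.2], 50], [[7, 21, -15], [0.02, -0.32, -0.45], 50], [[14, 21, -40], [0.02, -0.32, -0.45], 50], [[14, 21, -58], [0.02, -0.32, -0.45], 50], [[14, 21, -58], [0.02, -0.32, -0.45], 50]]}}

```text
time_s: 14.9
ee_pos: [0.4615, 0.1875, 0.1493]
eef_rot: [3.137, -0.31, -0.217]
force: [-0.5, -0.7, -4.0]
grip_width: 0.0599
```

Call:
{"name": "jog_arm", "arguments": {"moves": [[[0, 0, 0], [0, 0, 0], 50], [[0, 0, 0], [0, 0, 0], 50]]}}

```text
time_s: 15.07
ee_pos: [0.4634, 0.1886, 0.1539]
eef_rot: [-3.141, -0.316, -0.218]
force: [-0.8, 0.8, -2.2]
grip_width: 0.0598
```

```bash
python3 - <<'E'
from h import *
import pickle
c=cam("wrist");pickle.dump(c,open("w10.pkl","wb"));save(c["frame"],"w10")
c=cam("scene");save(c["frame"],"s10",(310,110,160,120),5)
tgt(60,0.8,110,0);tgt(54,.8,65,0)
E
```

```text
deck now [ 61.9  -2.  110.2] tgt [0.4623 0.192  0.1532] shift [-1.1  3.1 -0.8] turn [-0.    0.02  0.04] F [-0.1  0.5 -3.4] w 0.0598
deck now [ 61.9  -2.  110.2] tgt [0.4703 0.1902 0.1085] shift [  6.9   1.4 -45.4] turn [-0.    0.02  0.04] F [-0.1  0.5 -3.4] w 0.0598
```

View pics/w10.png

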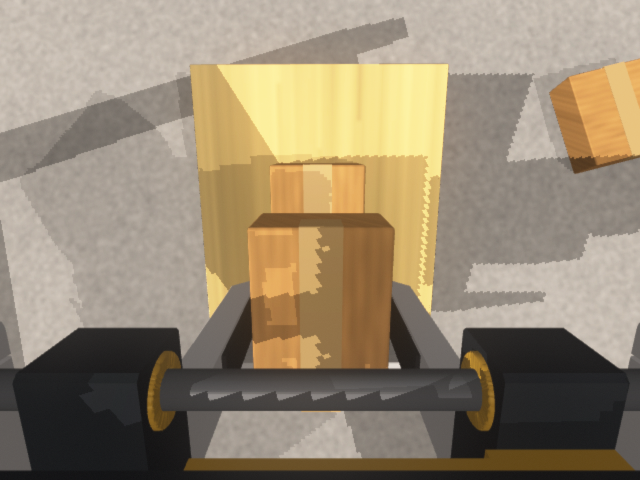

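View pics/s10.png

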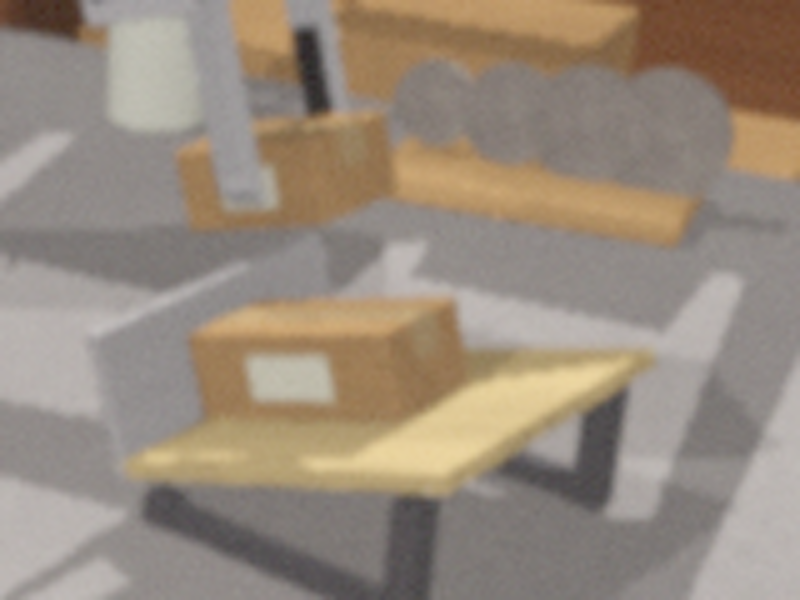

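Call:
{"name": "jog_arm", "arguments": {"moves": [[[2, 1, -15], [0, 0.02, 0.04], 50], [[4, 1, -28], [0, 0.02, 0.04], 50], [[6, 1, -38], [0, 0.02, 0.04], 50], [[7, 1, -43], [0, 0.02, 0.04], 50], [[7, 1, -45], [0, 0.02, 0.04], 50]]}}

```text
time_s: 15.58
ee_pos: [0.47, 0.1898, 0.1071]
eef_rot: [3.14, -0.312, -0.214]
force: [0.5, -0.4, -3.3]
grip_width: 0.0596
```

Call:
{"name": "jog_arm", "arguments": {"moves": [[[0, 0, 0], [0, 0, 0], 50], [[0, 0, 0], [0, 0, 0], 50]]}}

```text
time_s: 15.75
ee_pos: [0.4701, 0.1901, 0.1079]
eef_rot: [3.141, -0.313, -0.214]
force: [-0.3, 0.6, -3.5]
grip_width: 0.0599
```

```bash
python3 - <<'E'
from h import *
import pickle
c=cam("wrist");pickle.dump(c,open("w11.pkl","wb"));save(c["frame"],"w11")
tgt(50,0.8,59.5,0);tgt(44,.8,59.5,0)
E
```

```text
deck now [53.7  0.6 64.6] tgt [0.4683 0.1907 0.102 ] shift [-1.9  0.6 -6. ] turn [ 0.   -0.01 -0.01] F [-1.  -0.5 -3.1] w 0.0598
deck now [53.7  0.6 64.6] tgt [0.4627 0.1919 0.1002] shift [-7.5  1.8 -7.8] turn [ 0.   -0.01 -0.01] F [-1.  -0.5 -3.1] w 0.0598
```

View pics/w11.png

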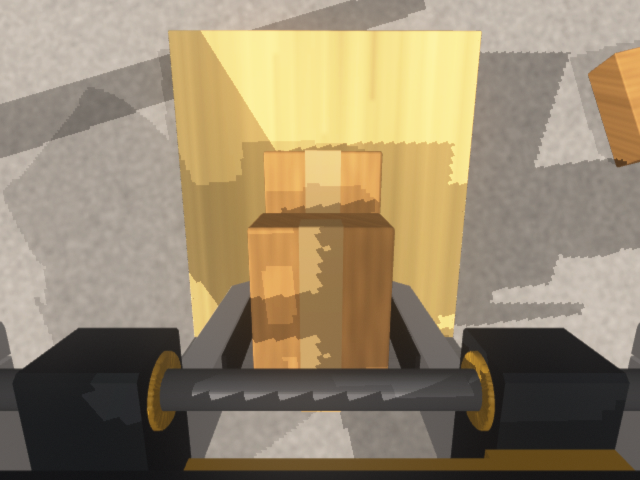

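Call:
{"name": "jog_arm", "arguments": {"moves": [[[-1, 0, -3], [0, 0, 0], 50], [[-2, 1, -5], [0, 0, 0], 50], [[-2, 1, -6], [0, 0, 0], 50], [[-3, 1, -6], [0, 0, 0], 50], [[-4, 1, -7], [0, 0, 0], 50]]}}

```text
time_s: 16.22
ee_pos: [0.4659, 0.191, 0.1004]
eef_rot: [3.14, -0.313, -0.214]
force: [-0.4, 0.4, -3.1]
grip_width: 0.0597
```

```bash
python3 - <<'E'
from h import *
tgt(44,.8,59.5,0)
E
```

```text
deck now [47.2  0.7 58.7] tgt [0.4627 0.1919 0.1002] shift [-3.2  0.8 -0.2] turn [ 0.01 -0.02 -0.01] F [-0.4  0.4 -3.1] w 0.0597
```

Call:
{"name": "jog_arm", "arguments": {"moves": [[[-1, 0, 0], [0, 0, 0], 50], [[-2, 0.5, 0], [0, 0, 0], 50], [[-3, 0.5, -0.5], [0, 0, 0], 50], [[-3.5, 1, -0.5], [0, 0, 0], 50], [[-3.5, 1, -0.5], [0, 0, 0], 50]]}}

```text
time_s: 16.63
ee_pos: [0.4624, 0.192, 0.0999]
eef_rot: [3.14, -0.313, -0.214]
force: [-0.0, -0.7, -2.7]
grip_width: 0.0603
```

```bash
python3 - <<'E'
from h import *
tgt(42,.8,59.5,0)
E
```

```text
deck now [43.7  0.9 59.4] tgt [0.4608 0.1923 0.0996] shift [-1.6  0.3 -0.4] turn [ 0.01 -0.02 -0.01] F [-0.  -0.7 -2.7] w 0.0603
```

Call:
{"name": "jog_arm", "arguments": {"moves": [[[-0.5, 0, 0], [0, 0, 0], 50], [[-1, 0, 0], [0, 0, 0], 50], [[-1.5, 0.5, -0.5], [0, 0, 0], 50], [[-2, 0.5, -0.5], [0, 0, 0], 50], [[-2, 0.5, -0.5], [0, 0, 0], 50]]}}

```text
time_s: 17.05
ee_pos: [0.4619, 0.1921, 0.1004]
eef_rot: [3.141, -0.316, -0.214]
force: [11.1, -6.6, -1.9]
grip_width: 0.0594
```

```bash
python3 - <<'E'
from h import *
tgt(42,.8,59.5,0)
E
```

```text
deck now [43.3  0.9 59.9] tgt [0.4608 0.1923 0.0996] shift [-1.1  0.2 -0.8] turn [ 0.01  0.02 -0.01] F [11.1 -6.6 -1.9] w 0.0594
```

Call:
{"name": "jog_arm", "arguments": {"moves": [[[0.3, 0, -0.6], [0, 0, 0], 50], [[0.5, 0, -1.2], [0, 0, 0], 50], [[0.7, 0, -1.8], [0, 0, 0], 50], [[0.7, 0, -1.8], [0, 0, 0], 50]]}}

```text
time_s: 17.38
ee_pos: [0.4626, 0.1926, 0.0989]
eef_rot: [-3.141, -0.316, -0.214]
force: [7.0, -2.9, 2.1]
grip_width: 0.0598
```

```bash
python3 - <<'E'
from h import *
tgt(42,.8,57.5,0)
E
```

```text
deck now [43.4  1.5 58.3] tgt [0.4614 0.1922 0.0977] shift [-1.2 -0.5 -1.2] turn [-0.    0.02 -0.01] F [ 7.  -2.9  2.1] w 0.0598
```

Call:
{"name": "jog_arm", "arguments": {"moves": [[[0.2, 0, -0.6], [0, 0, 0], 50], [[0.4, 0, -1.2], [0, 0, 0], 50], [[0.4, 0, -1.2], [0, 0, 0], 50]]}}

```text
time_s: 17.63
ee_pos: [0.4629, 0.1927, 0.0983]
eef_rot: [-3.141, -0.316, -0.214]
force: [-1.5, -3.2, 15.0]
grip_width: 0.0595
```

```bash
python3 - <<'E'
from h import *
tgt(42,.8,57.5,0)
c=cam("side");save(c["frame"],"d12",(220,90,160,120),5)
E
```

```text
deck now [43.4  1.7 57.7] tgt [0.4614 0.1922 0.0977] shift [-1.5 -0.6 -0.7] turn [-0.    0.02 -0.01] F [-1.5 -3.2 15. ] w 0.0595
```

View pics/d12.png

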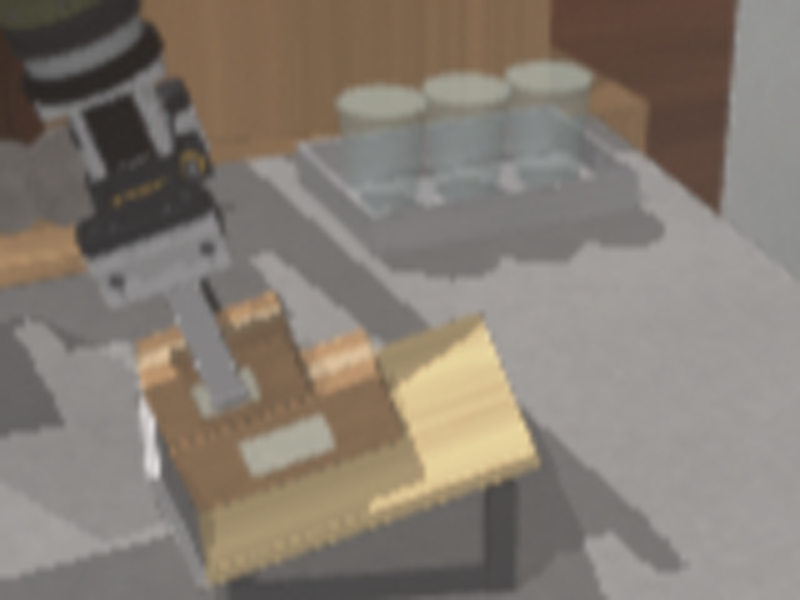

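Call:
{"name": "jog_arm", "arguments": {"moves": [[[0, 0, 0], [0, 0, 0], 64], [[0, 0, 0], [0, 0, 0], 70], [[0, 0, 0], [0, 0, 0], 78], [[0, 0, 0], [0, 0, 0], 84], [[0, 0, 0], [0, 0, 0], 84]]}}

```text
time_s: 18.1
ee_pos: [0.4614, 0.1925, 0.0962]
eef_rot: [3.14, -0.312, -0.214]
force: [0.5, -0.3, -0.2]
grip_width: 0.0831
```

Call:
{"name": "jog_arm", "arguments": {"moves": [[[-4, 1, 12], [0, 0, 0], 84], [[-10, 2, 32], [0, 0, 0], 84], [[-18, 4, 58], [0, 0, 0], 84], [[-30, 7, 95], [0, 0, 0], 84], [[-38, 8, 120], [0, 0, 0], 84]]}}

```text
time_s: 18.52
ee_pos: [0.4229, 0.2008, 0.2189]
eef_rot: [3.141, -0.313, -0.214]
force: [-0.3, 0.6, 0.1]
grip_width: 0.0842
```

Call:
{"name": "jog_arm", "arguments": {"moves": [[[0, 0, 20], [0, 0, 0], 84], [[0, 0, 20], [0, 0, 0], 84], [[0, 0, 20], [0, 0, 0], 84]]}}

```text
time_s: 18.77
ee_pos: [0.4236, 0.2006, 0.2368]
eef_rot: [3.141, -0.314, -0.214]
force: [-0.6, 0.2, -0.9]
grip_width: 0.0839
```

```bash
python3 - <<'E'
from h import *
import pickle
c=cam("wrist");pickle.dump(c,open("w12.pkl","wb"));save(c["frame"],"w12")
c=cam("side");save(c["frame"],"d13",(220,90,160,120),5)
c=cam("scene");save(c["frame"],"s13");save(c["frame"],"s13c",(310,110,160,120),5)
o=ctrl.get_obs();print(o["time_s"],o["ee_pos"],o["force"])
E
```

```text
18.9167 [0.42316057 0.20019789 0.2349395 ] [-0.7851448   0.12016185  0.12971274]
```

View pics/w12.png

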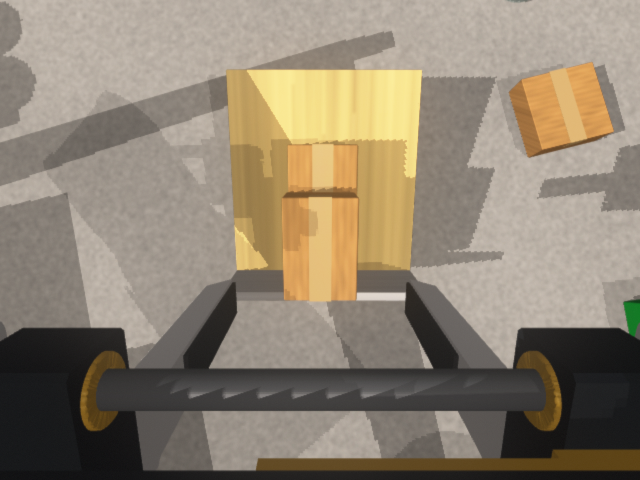

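View pics/d13.png

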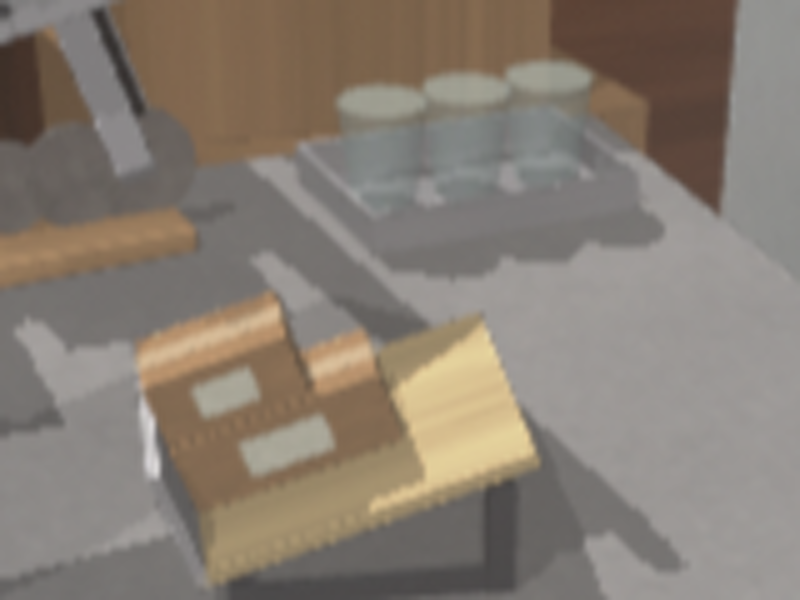

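View pics/s13c.png

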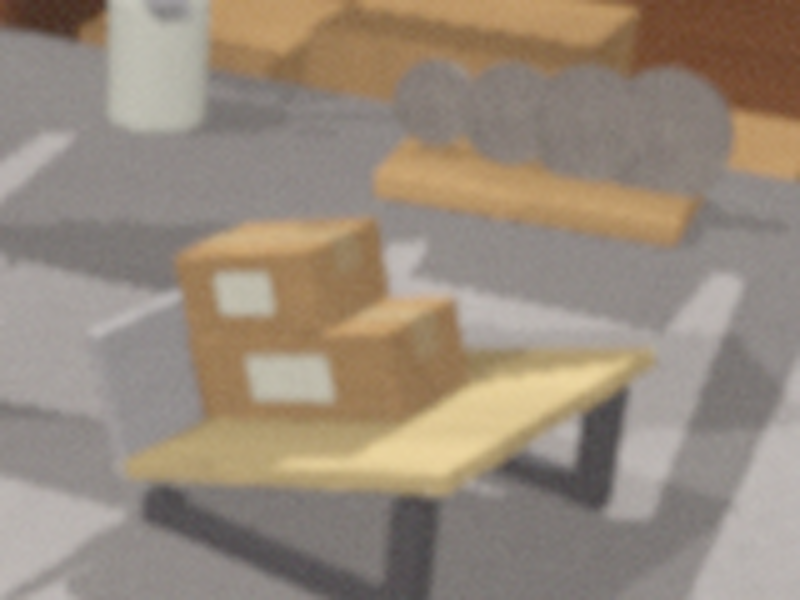

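View pics/s13.png

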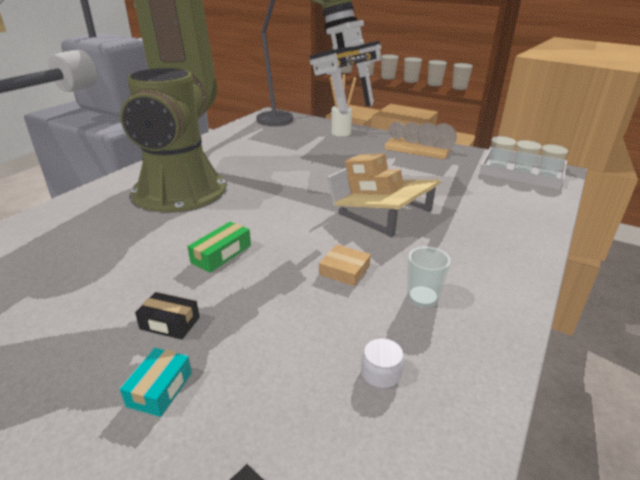

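The two cartons are stacked squarely: short top at cols 283–358, rows 196–300, with the long end at (288–358,145). The glass at (427,275) has not moved. One numeric check follows.

```bash
python3 - <<'E'
from h import *
import pickle
c=pickle.load(open("w12.pkl","rb"))
def ond(c,uv,h):
    n=DR.apply([0,0,1]);d=rays(c,uv);t=((DO+n*h-c["eye"])@n)/(d@n);return DR.inv().apply(c["eye"]+d*t[:,None]-DO)*1000
print(ond(c,[(282.5,197.5),(358,197.5),(357.5,300.5),(283,300.5)],.085).round(1))
print(ond(c,[(288,145),(358,145),(358,188),(287.3,188)],.045).round(1))
print(ond(c,[(227,69.5),(422,69.5),(412,269),(237,269)],0).round(1))
E
```

```text
[[ 84.7  30.9  85. ]
 [ 84.8 -27.1  85. ]
 [  0.3 -28.8  85. ]
 [  0.2  32.4  85. ]]
[[124.2  29.2  45. ]
 [124.3 -29.9  45. ]
 [ 88.3 -30.8  45. ]
 [ 88.2  30.5  45. ]]
[[191.4  87.3   0. ]
 [191.7 -90.9   0. ]
 [  0.9 -93.2  -0. ]
 [  0.7  88.    0. ]]
```

```bash
python3 - <<'E'
from h import *
print(ctrl.hand_in(), ctrl.get_obs()["time_s"])
E
```

```text
the job is handed in; nothing more can be done
the job is handed in; nothing more can be done
```

Both cartons are stacked on the rack as asked and the job is handed in, at about 19 s on the robot clock. I laid the long carton lengthwise on the slope against the backstop and let go. I then laid the short one on top in the same direction, also against the backstop, and backed the gripper well clear.

- **Final wrist image:** the short carton's low end measured within about 0.3 mm of the backstop. The long carton's upper end is about 124 mm up the slope, for a 125 mm carton. The two are parallel, with the short one about 2 mm to one side, which is about what the calibration can resolve.
- **Long carton's sideways position:** the two readings disagree by about 1 mm, +1.1 mm after its own placing and about -0.3 mm in the last image. I took this as measurement error and did not correct it.
- **Other things in the scene:** the glass, the square carton and the look-alikes show no movement in the scene image.
- **Forces:** the largest wrist force I read, at the end of each move, was about 15 N.
- **Not checked:** the hand-in call reported no verdict, and it was my last reading of the scene.

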